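# Close the vial mixer and seat its splined drive key, pressed home

## Robot

A 6-joint arm with a two-finger parallel gripper is mounted at the origin on a cart in front of the work surface, level with it; the furniture and walls round the work are solid. World frame = base frame: x ahead of the robot, y to its left, z up, the work surface at z = 0. Lengths are in m, angles in rad, forces in N, time in s.
With the tool pointing down it reaches from about 0.375 to 0.825 m from the base axis. Payload 5.5 kg.
Tool frame: the origin (TCP) lies at the centre of the arm's flange, where the gripper is bolted on; the fingertips stand 173 mm ahead of it and the grasp point (between the pads) lies 155 mm ahead of it; z points along the fingers, y is the line along which they close (so a half turn about z gives the same grasp; the last joint's range is limited). The gripper opens to 85 mm and grips with 20 to 120 N. Pads are 22 mm wide; open, the fingers measure 114 mm over their backs; the gripper's body (76 mm by 85 mm) begins 54 mm behind the grasp point. The pads swing forward as they close: fully open they stand 13 mm farther back than shut.
Start: joints at [-1.139, 0.314, -0.047, 1.21, 0, 1.571], TCP at [0.251, -0.545, 0.405] pointing down, gripper open.
Joint ranges: [-2.67, 2.67], [-0.69, 1.73], [-1.03, 1.25], [-2.08, 2.16], [-1.42, 1.45], [-3.14, 3.14]. Speed limits (rad/s): [2.39, 2.39, 3.01, 3.14, 3.14, 3.14].

## Interface

Orientations are given as a unit quaternion [x, y, z, w].
In Python, from bench import observe, grab_frame, r gives the robot as it stands. The module is installed in compiled form; this text tells all that it offers.
- The arm moves only by the tool jog_arm, never from a script. Its argument "plan" is text: rows parted by semicolons, each of 5 numbers parted by spaces: the shift along the tool's x, y, z in mm, then the turn about the tool's z in degrees, then the opening, from 0 (shut) to 1 (fully open). In form: dx dy dz twist jaw; .... A call has 1 to 5 rows; each row is the pose to reach, as a shift and turn from the pose commanded when the call began, along the tool's axes at that moment; what a row does not reach only later rows make up. A row lasts 1/12 s, in which the tool goes at most 41.7 mm and 7.16 degrees, less where a joint would pass 70% of its speed; a pose out of reach is approached as far as the arm can. A call with a gripper value outside its range is refused whole. The fingers move at their own pace and stop on an object; "squeeze" is the grip in N (left out, the last holds). Time passes only in rows, so rows that repeat a pose let the fingers close. It gives the time, the measured TCP pose, the force, the opening and the grip force at its end, in the units of the state.
- observe(): the state, without advancing time (a new reading comes with each control period).
- grab_frame(name): name is "scene" or "side" or "wrist"; returns a dict with "img" (384x512x3 uint8, blue, green, red), "fovy" (degrees; the focal length in pixels is half the picture's height over the tangent of half this angle, whatever the lens; pixels are square), "cx", "cy" (the principal point, pixels), "pose" (4x4, takes a point from camera to world coordinates). Camera axes: x right, y up, looking along -z (the intrinsics and any distortion apply to the point x, -y, -z); pixel columns grow to the right and rows downward; lengths in m; the calibration is good to about 2 mm. A picture is of the moment at which its call begins. There is no depth.
- r.finish_job(): hands the job in; it is judged then, once.
The state is a dict: "time_s": time; "joints": joint angles; "qd": joint speeds; "effort": joint torques, N m; "eef_pos": TCP position; "tool_rot": TCP orientation; "ft_force": force on the tool from outside, world axes, zero at the start; "torque": the same for the moment, N m; "finger_gap": finger opening in m; "finger_force": force on a finger pad.
Only numpy, scipy, OpenCV 4.12 (cv2) and the standard library are available. Lean on these libraries where they do the work, as an engineer would, in place of code of your own. Each camera call takes 0.05 s, during which the arm holds its last target. There are 200 camera calls.

## Task

The vial mixer is loaded: first shut its blue lid, and only then take the orange-handled drive key out of its stand, turn it until its four splines line up with the cross-shaped socket in the mixer's steel hub, and slide it in upright until its black shoulder rests flush on the hub. A spring in the socket pushes back, so keep hold of the handle and keep pressing the key fully home: finish while still holding and pressing it, do not let go. Leave the sample cup, the saline ampoule, the spare vial and the forceps where they are.

Things in the scene. Friction and masses are not known exactly. Their poses are not given: they have to be found in the camera images.
- mixer: White vial mixer, fixed, 116 x 212 x 70 mm (its x, y, z); origin at the centre of its underside, x away from its front (at yaw 0 the front faces the robot), y to its left, z up. Left half (y -2 to 102 mm): vial well with blue lid. Right half (y -109 to -3 mm): flat deck 70 mm high with the round steel drive hub standing 2 mm above it, hub axis at x = 0, y = -55 mm.
- lid (a joint): Opening angle of the blue lid, rad: 0 = shut, starts 0.55 to 0.95. 108 mm long, 104 mm wide, 7 mm thick, hinged along the mixer's far (+x) top edge, so it closes when its free edge is pushed down. The hinge has friction: the lid stays where it is left, and 1 to 2 N down on it moves it.
- lid_hinge (a point): Middle of the lid's hinge line, fixed to the mixer at x = 52, y = 50, z = 70.5 mm of the mixer; same axes as the mixer.
- lid_edge (a point): Point on the outer (upper) face of the lid, in the middle, 10 mm in from its free edge and 98 mm from the hinge line; moves with the lid. Its x axis points along the lid towards the hinge, z out of the upper face. With the lid shut it is 77.5 mm above the desk.
- drive_socket (a point): Centre of the cross-shaped socket, level with the steel hub's top face 72 mm above the desk; hub 52 mm in diameter. z up. The four slots run along this point's +-x and +-y, 9.4 mm wide, reaching 16.5 mm from the centre, 34 mm deep, top edges bevelled 2 mm. The axes turn with the hub, which starts -0.75 to 0.75 rad from the mixer's axes and turns only stiffly (0.15 N m).
- plunger (a joint): Travel in m of the red spring plunger inside the socket: 0 = up (its top 20 mm below the hub's top face), about 0.008 when the key is fully home, 0.009 at its stop. The spring needs 3 N to start moving and 7 N when the key is home; the key's own weight does not press it down.
- drive_key: Upright key, 105-210 g. Origin: centre of the underside of its black round shoulder (42 mm diameter, 5 mm thick), z up. Above: flat orange handle, 44 mm wide along x, 14 mm thick along y, 5 to 55 mm above the origin; grip it across the 14 mm. Below: steel stem reaching 28 mm down, four splines along +-x and +-y, 7 mm wide, 15 mm from the axis, lowest 4 mm tapered. Fits in any quarter turn.
- key_stand: Grey round stand for the key, fixed to the desk, 56 mm in diameter (68 mm at the foot) and 42 mm high, with a round hole 36 mm wide that the stem hangs in; the key's shoulder rests on its rim. Origin at the centre of its underside.
- sample_cup: Clear cup with pink-capped tubes, 49 mm in diameter, 66 mm high, origin at its underside; bystander.
- saline_ampoule: Small standing plastic ampoule, 18 x 21 x 61 mm, origin at its underside; bystander.
- spare_vial: Small glass vial with purple cap, 18 mm in diameter, 39 mm high, origin at its underside; bystander.
- forceps: Steel forceps lying flat, 17 x 131 x 9 mm, origin at the middle of its underside; bystander.
Mind the look-alikes: they are no part of the job. Of the things like the drive_key, leave any that is red; of the rest the smaller one is meant.

How it is judged:
By the outcome, as a careful person would: the job done as asked, in the order asked, and still so for the second after the job is handed in, while the arm keeps its last pose, push and grip.
It also fails if it takes over 56 s, if anything falls off the work surface, if the arm or the gripper's body presses on something with over 40 N, if the wrist force passes 120 N, or if a joint passes its speed limit or range.

## Working session

There is one attempt and no reset: what is moved stays moved. The work goes in short steps, Python scripts to look and compute and a tool call to move; the robot and the scene stay as the last step left them, time stands still between calls to the robot, and variables do not carry over. Pictures are saved under pics/ and viewed, at most 10 in all, crops included, and the job is handed in when it is done.

Besides the shell and the picture viewer there is one more tool, called by a JSON object that holds its "name" and its "arguments", one argument or row to a line. jog_arm: Moves the arm, as the interface text tells. Its arguments: {"type":"object","properties":{"plan":{"type":"string"},"squeeze":{"type":"number"}},"required":["plan"]}

```bash
mkdir -p pics
cat > h.py <<'E'
import numpy as np, cv2
from bench import observe, grab_frame, r
def snap(name,fn):
    f=grab_frame(name); cv2.imwrite('pics/'+fn+'.png',f['img'])
    np.savez('pics/'+fn+'.npz',**{k:np.array(v) for k,v in f.items()}); return f
def load(fn): return np.load('pics/'+fn+'.npz')
def K(f):
    h=f['img'].shape[0]; fl=h/2/np.tan(np.radians(float(f['fovy']))/2); return fl,float(f['cx']),float(f['cy'])
def ray(f,u,v):
    fl,cx,cy=K(f); d=np.array([(u-cx)/fl,-(v-cy)/fl,-1.]); P=f['pose']; return P[:3,3],P[:3,:3]@d
def atz(f,u,v,z):
    o,d=ray(f,u,v); return o+d*(z-o[2])/d[2]
def proj(f,p):
    fl,cx,cy=K(f); P=f['pose']; c=P[:3,:3].T@(np.asarray(p)-P[:3,3]); return np.array([cx+fl*c[0]/-c[2],cy-fl*c[1]/-c[2]])
E
python3 - <<'E'
from h import *
np.set_printoptions(precision=4,suppress=True)
a=snap('scene','a1');b=snap('side','b1')
for f in(a,b): print(f.keys(),K(f),f['pose'])
for n,f in(('A',a),('B',b)): cv2.imwrite(f'pics/{n}.png',cv2.resize(f['img'],(800,600),interpolation=cv2.INTER_CUBIC))
print(observe())
E
```

```text
dict_keys(['img', 'fovy', 'cx', 'cy', 'pose']) (np.float64(393.92002641402576), 257.58402776979034, 196.06886378289084) [[ 0.6011  0.2928 -0.7436 -0.0701]
 [-0.7991  0.2341 -0.5538 -0.5636]
 [ 0.0119  0.9271  0.3746  0.3982]
 [ 0.      0.      0.      1.    ]]
dict_keys(['img', 'fovy', 'cx', 'cy', 'pose']) (np.float64(355.43174891002786), 253.2505802094777, 192.3260258475944) [[ 0.8791  0.1763 -0.4428  0.1355]
 [-0.4766  0.3063 -0.8241 -0.8498]
 [-0.0097  0.9355  0.3533  0.4085]
 [ 0.      0.      0.      1.    ]]
{'time_s': 0.1, 'joints': array([-1.139 ,  0.3142, -0.048 ,  1.2102, -0.    ,  1.5708]), 'qd': array([-0.0001, -0.0009,  0.0022,  0.0029,  0.001 , -0.0011]), 'effort': array([ -0.0005, -54.0766,  34.0541,   0.0111,  -0.0001,   0.    ]), 'eef_pos': array([ 0.251 , -0.5447,  0.4039]), 'tool_rot': array([ 0.9768,  0.2142, -0.0002, -0.0007]), 'ft_force': array([-0.2181,  0.2084,  0.1171]), 'torque': array([-0.0091, -0.0566,  0.0105]), 'finger_force': 0.0, 'finger_gap': 0.08520149926976986}
```

View pics/A.png

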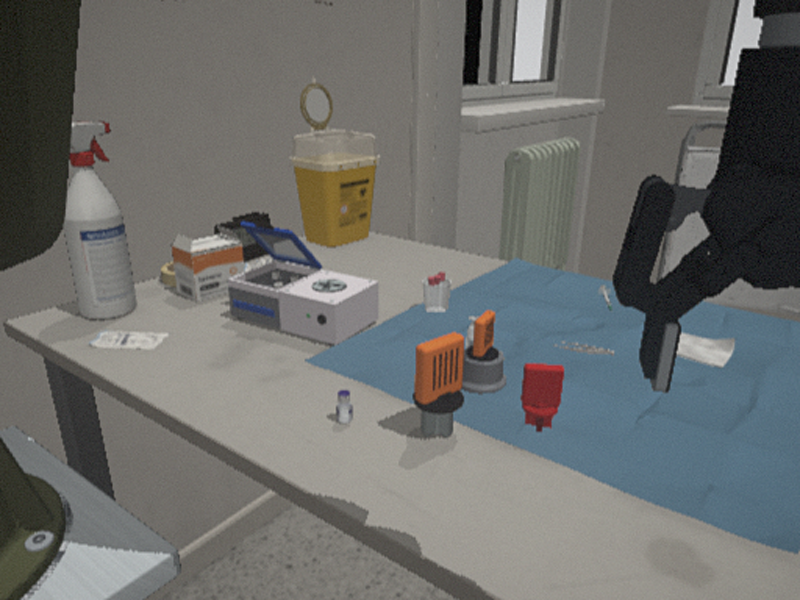

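View pics/B.png

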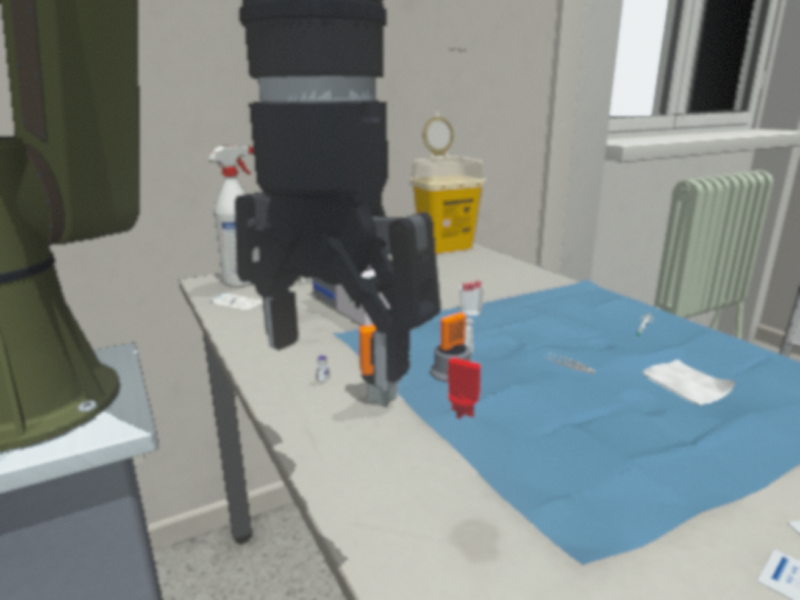

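The scene view shows the mixer at about (300,295), the stand with the small orange key at (483,360), the larger orange look-alike at (440,385) and the red one at (542,395), all in 800x600 pixels. The side view is partly blocked by the arm. I'll crop closer.

Run:
```python
from h import *
f=load('a1'); cv2.imwrite('pics/A2.png',cv2.resize(f['img'][135:255,140:340],None,fx=4,fy=4,interpolation=cv2.INTER_CUBIC))
```

```text
(no output)
```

View pics/A2.png

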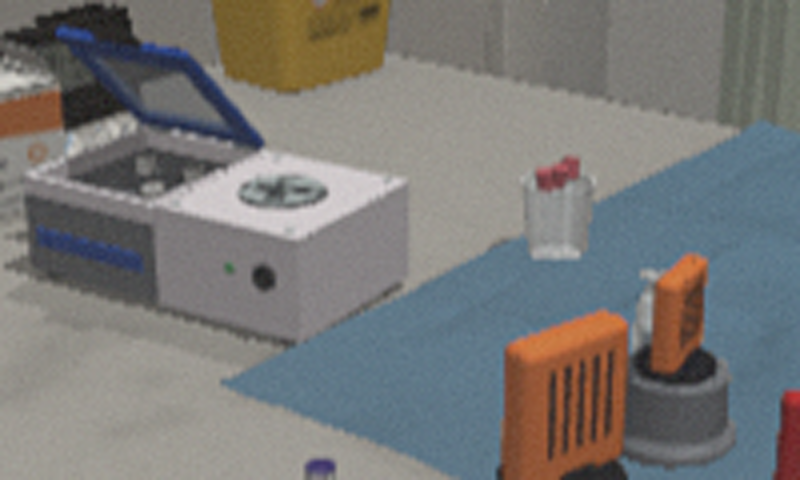

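The crop shows the mixer's top corners at (300,238), (408,182) and (25,178), the hub at (283,190), the open lid's free edge from (62,33) to (178,48), and the key shoulder at about (678,362).

Run:
```python
from h import *
np.set_printoptions(precision=4,suppress=True)
f=load('a1'); o=lambda u,v:(140+u/4-.4,135+v/4-.4)
P={k:atz(f,*o(u,v),z) for k,(u,v,z) in dict(FR=(300,238,.07),BR=(408,182,.07),FL=(25,178,.07),FRb=(297,342,0),hub=(283,190,.072),shoulder=(678,360,.047),standtop=(678,372,.042),cup=(555,255,0)).items()}
for k,v in P.items(): print(k,v)
d=P['FL']-P['FR']; yaw=np.arctan2(-d[0],d[1]); print('len',np.hypot(*d[:2]),'yaw',yaw, 'w',np.linalg.norm(P['BR']-P['FR']))
d=P['BR']-P['FR'];print('yaw2',np.arctan2(d[1],d[0]))
# fit mixer pose + lid angle
from scipy.optimize import least_squares
obs=[((-.058,-.106,.07),(300,238)),((.058,-.106,.07),(408,182)),((-.058,.106,.07),(25,178)),((-.058,-.106,0),(297,342)),((0,-.055,.072),(283,190))]
lo=[(-2,(178,48)),(102,(62,33))]
def w(p,q):
    c,s=np.cos(p[2]),np.sin(p[2]); return np.array([p[0]+c*q[0]-s*q[1],p[1]+s*q[0]+c*q[1],q[2]])
def lidp(a,y,L=.108,t=.007): return (.052-L*np.cos(a)-t*np.sin(a)*-1*-1,y/1e3,.0705+L*np.sin(a)+t*np.cos(a))
def res(p):
    R=[proj(f,w(p,q))-o(*uv) for q,uv in obs]+[proj(f,w(p,lidp(p[3],y,)))-o(*uv) for y,uv in lo]
    return np.ravel(R)
s=least_squares(res,[.6,.1,0,.75],loss='soft_l1');print(s.x,res(s.x).reshape(-1,2))
p=s.x
print('hub',w(p,(0,-.055,.072)),'hinge',w(p,(.052,.05,.0705)),'edge',w(p,lidp(p[3],50,.098)),'shutedge',w(p,(-.046,.05,.0775)))
```

```text
FR [0.5305 0.0039 0.07  ]
BR [0.6407 0.0155 0.07  ]
FL [0.4985 0.2037 0.07  ]
FRb [0.5366 0.0147 0.    ]
hub [0.578  0.0617 0.072 ]
shoulder [ 0.5689 -0.2187  0.047 ]
standtop [ 0.566  -0.2208  0.042 ]
cup [ 0.7419 -0.028  -0.    ]
len 0.20234144520316819 yaw 0.1588419692903461 w 0.11086373640956404
yaw2 0.10498684556995379
[0.5759 0.117  0.0982 0.8291] [[-1.2217  0.0505]
 [ 0.3034 -0.4887]
 [-0.3489 -2.071 ]
 [ 0.441   2.2078]
 [ 0.73   -0.4137]
 [ 1.0597  0.9095]
 [-2.087  -1.4361]]
hub [0.5813 0.0623 0.072 ] hinge [0.6227 0.1719 0.0705] edge [0.5517 0.1649 0.1475] shutedge [0.5252 0.1623 0.0775]
```

```bash
cat >> h.py <<'E'
from scipy.spatial.transform import Rotation as Ro
def cur():
    s=observe(); X=Ro.from_quat(s['tool_rot']).as_matrix(); return s['eef_pos'],np.arctan2(X[1,0],X[0,0]),X
def to(tgt,yawdeg,jaw,step=41.,tw=7.):
    """print per-call end shift (mm, deg) towards the target, tool pointing down"""
    p,y,_=cur(); p=np.array(p); t=np.array(tgt,float); Y=np.radians(yawdeg)
    dy=(Y-y+np.pi)%(2*np.pi)-np.pi; d=t-p
    n=int(np.ceil(max(np.linalg.norm(d)*1e3/step,abs(np.degrees(dy))/tw)))
    k=int(np.ceil(n/5)); 
    for i in range(k):
        rows=min(5,n-5*i); fr=rows/n; a=y+dy*5*i/n; D=d*fr*1e3
        print('rows',rows,'end',np.round([D[0]*np.cos(a)+D[1]*np.sin(a), D[0]*np.sin(a)-D[1]*np.cos(a), -D[2], -np.degrees(dy*fr)],1),jaw)
E
python3 - <<'E'
from h import *
to([.557,.165,.40],96,0)
E
```

```text
rows 5 end [ 151.3 -135.9    1.   -18.8] 0
rows 5 end [187.  -80.1   1.  -18.8] 0
rows 5 end [202.8 -15.7   1.  -18.8] 0
rows 4 end [157.7  40.3   0.8 -15. ] 0
```

{"name": "jog_arm", "arguments": {
  "plan": "30 -27 0 -3.8 0; 60 -54 0 -7.5 0; 91 -82 0 -11.3 0; 121 -109 0 -15 0; 151 -136 0 -18.8 0"
}}

```text
time_s: 0.52
eef_pos: [0.3314, -0.3564, 0.4043]
tool_rot: [0.928, 0.372, -0.0, -0.0]
ft_force: [0.3, -0.5, 0.5]
finger_gap: 0.0255
finger_force: 0.0
```

{"name": "jog_arm", "arguments": {
  "plan": "37 -16 0 -3.8 0; 75 -32 0 -7.5 0; 112 -48 0 -11.3 0; 150 -64 0 -15 0; 187 -80 0 -18.8 0"
}}

```text
time_s: 0.93
eef_pos: [0.4119, -0.1694, 0.4046]
tool_rot: [0.855, 0.519, 0.0, -0.0]
ft_force: [1.0, -0.4, 0.2]
finger_gap: -0.0
finger_force: 0.0
```

{"name": "jog_arm", "arguments": {
  "plan": "40 -3 0 -3.8 0; 81 -6 0 -7.5 0; 122 -9 0 -11.3 0; 162 -12 0 -15 0; 203 -16 0 -18.8 0"
}}

```text
time_s: 1.35
eef_pos: [0.4921, 0.0178, 0.4045]
tool_rot: [0.759, 0.652, -0.0, 0.0]
ft_force: [0.9, -1.5, -0.5]
finger_gap: 0.0003
finger_force: 0.0
```

{"name": "jog_arm", "arguments": {
  "plan": "39 10 0 -3.8 0; 79 20 0 -7.5 0; 118 30 0 -11.3 0; 158 40 0 -15 0; 158 40 0 -15 0"
}}

```text
time_s: 1.77
eef_pos: [0.5575, 0.1715, 0.4036]
tool_rot: [0.665, 0.747, 0.001, -0.001]
ft_force: [-1.0, -0.7, 0.2]
finger_gap: 0.0001
finger_force: 0.0
```

Run:
```python
from h import *
np.set_printoptions(precision=4,suppress=True)
f=snap('wrist','w1'); print(cur(),K(f),f['pose'],observe()['joints'])
cv2.imwrite('pics/W1.png',cv2.resize(f['img'],(800,600),interpolation=cv2.INTER_CUBIC))
```

```text
(array([0.5564, 0.169 , 0.4035]), np.float64(1.6827442121135474), array([[-0.1117,  0.9937, -0.0009],
       [ 0.9937,  0.1117,  0.0003],
       [ 0.0004, -0.0009, -1.    ]])) (np.float64(275.67835561723035), 257.15663694888343, 193.87664390099962) [[ 0.9932 -0.1095 -0.0389  0.5482]
 [ 0.1162  0.9411  0.3175  0.2538]
 [ 0.0019 -0.3199  0.9475  0.3733]
 [ 0.      0.      0.      1.    ]] [ 0.2947  0.2795 -0.0956  1.1965  0.0005  1.7535]
```

View pics/W1.png

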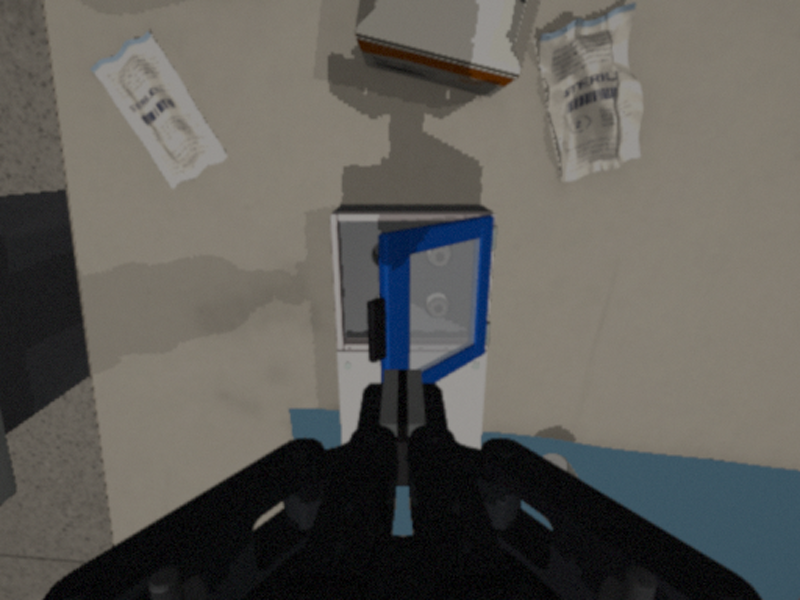

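The wrist view shows the lid with its free edge from (380,235) to (382,380), the hinge side at x≈490, and the closed fingertips at (403,375). I'll check it against the model.

Run:
```python
from h import *
np.set_printoptions(precision=4,suppress=True)
from scipy.optimize import least_squares
f=load('w1');s=1.5625
def w(p,q):
    c,S=np.cos(p[2]),np.sin(p[2]); return np.array([p[0]+c*q[0]-S*q[1],p[1]+S*q[0]+c*q[1],q[2]])
def lidp(a,y,L,t=.007): return (.052-L*np.cos(a)-t*np.sin(a),y,.0705+L*np.sin(a)+t*np.cos(a))
obs=[((-.058,.106,.07),(333,213)),((.058,.106,.07),(492,211))]
lo=[((.102,.108),(380,235)),((-.002,.108),(382,382)),((.102,0),(493,217)),((-.002,0),(486,352))]
def res(p): return np.ravel([proj(f,w(p,q))-np.array(u)/s for q,u in obs]+[proj(f,w(p,lidp(p[3],*q)))-np.array(u)/s for q,u in lo])
p0=[.5759,.117,.0982,.8291]; print(res(p0).reshape(-1,2))
r_=least_squares(res,p0,loss='soft_l1');p=r_.x;print(p,r_.fun.reshape(-1,2))
print('edge',w(p,lidp(p[3],.05,.108)),'shutmid',w(p,(-.046,.05,.0775)),'hub',w(p,(0,-.055,.072)))
```

```text
[[ 2.309  -4.1369]
 [ 7.8139 -0.883 ]
 [-2.5307 -0.8021]
 [-3.7138 18.7779]
 [-2.4896 -0.5497]
 [-5.2738  1.5098]]
[0.5807 0.1168 0.1243 0.8126] [[ 4.1915 -2.0023]
 [ 9.6626 -1.6018]
 [-1.4072  0.7655]
 [ 0.218  19.4611]
 [-0.4574 -0.9878]
 [-1.1682  1.1866]]
edge [0.5473 0.163  0.1537] shutmid [0.5288 0.1607 0.0775] hub [0.5875 0.0622 0.072 ]
```

{"name": "jog_arm", "arguments": {
  "plan": "-4 10 35 0 0; -4 10 65 0 0; -4 9 80 0 0; -4 7 95 0 0; -4 5 108 0 0"
}}

```text
time_s: 2.23
eef_pos: [0.5603, 0.1611, 0.2952]
tool_rot: [0.669, 0.743, -0.001, -0.0]
ft_force: [0.3, -0.3, 2.4]
finger_gap: -0.0001
finger_force: 0.5
```

{"name": "jog_arm", "arguments": {
  "plan": "0 -3 12 0 0; 0 -7 24 0 0; 0 -10 32 0 0; 0 -13 38 0 0; 0 -15 42 0 0"
}}

```text
time_s: 2.65
eef_pos: [0.5456, 0.1601, 0.2542]
tool_rot: [0.669, 0.744, -0.0, -0.0]
ft_force: [0.0, -1.0, 0.2]
finger_gap: -0.0001
finger_force: 0.3
```

{"name": "jog_arm", "arguments": {
  "plan": "0 -3 2 0 0; 0 -6 3.5 0 0; 0 -8 5 0 0; 0 -8 6 0 0; 0 -8 6 0 0"
}}

```text
time_s: 3.07
eef_pos: [0.5379, 0.1599, 0.2494]
tool_rot: [0.668, 0.744, -0.0, -0.0]
ft_force: [-2.7, -1.3, 4.5]
finger_gap: -0.0002
finger_force: 2.4
```

{"name": "jog_arm", "arguments": {
  "plan": "0 0 1 0 0; 0 0 2 0 0; 0 0 2 0 0"
}}

```text
time_s: 3.32
eef_pos: [0.5379, 0.1599, 0.249]
tool_rot: [0.668, 0.744, 0.0, 0.0]
ft_force: [-7.6, -2.4, 19.6]
finger_gap: -0.0006
finger_force: 9.7
```

{"name": "jog_arm", "arguments": {
  "plan": "0 0 -30 0 0; -40 10 -45 0 0; -80 22 -45 0 0; -120 35 -35 0 0; -157 44 -30 0 0"
}}

```text
time_s: 3.73
eef_pos: [0.5998, 0.0077, 0.2777]
tool_rot: [0.668, 0.744, 0.001, 0.001]
ft_force: [0.8, 0.3, -0.6]
finger_gap: -0.0002
finger_force: 0.0
```

{"name": "jog_arm", "arguments": {
  "plan": "0 0 0 0 0.6; 0 0 0 0 0.6; 0 0 0 0 0.6"
}}

```text
time_s: 3.98
eef_pos: [0.5985, 0.0088, 0.2767]
tool_rot: [0.668, 0.744, 0.0, -0.0]
ft_force: [0.1, -0.4, 0.7]
finger_gap: 0.0358
finger_force: 0.0
```

Run:
```python
from h import *
np.set_printoptions(precision=4,suppress=True)
f=snap('wrist','w2'); print(cur(),f['pose'])
cv2.imwrite('pics/W2.png',cv2.resize(f['img'],(800,600),interpolation=cv2.INTER_CUBIC))
```

```text
(array([0.5983, 0.0095, 0.2768]), np.float64(1.678543245827322), array([[-0.1075,  0.9942, -0.0004],
       [ 0.9942,  0.1075,  0.0004],
       [ 0.0005, -0.0004, -1.    ]])) [[ 0.9942 -0.1015 -0.0351  0.5899]
 [ 0.1074  0.9413  0.32    0.0911]
 [ 0.0005 -0.3219  0.9468  0.2462]
 [ 0.      0.      0.      1.    ]]
```

View pics/W2.png

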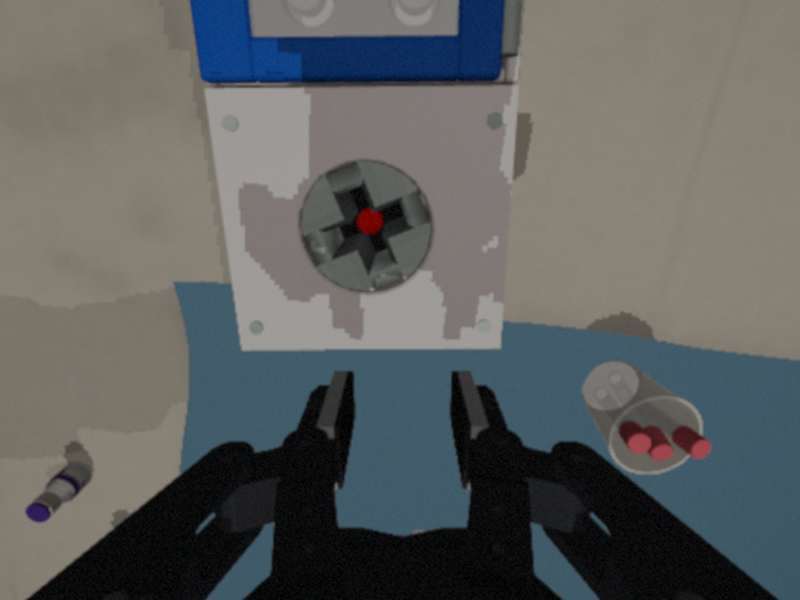

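The lid is shut flush. The hub is centred at about (366,225), with slots turned roughly 20° counter-clockwise in the image. I'll refine that numerically in a rectified patch.

Run:
```python
from h import *
f=load('w2');s=1.5625
c=atz(f,366.5/s,225.5/s,.072);print('hub',c)
# mixer corners check
for u in((205,85),(518,85),(501,349),(241,350)):print(atz(f,u[0]/s,u[1]/s,.07))
# edge circle refine: rim radius .026
N=81;g=(np.arange(640)-320)*.1/1e3
def rect(c):
    X,Y=np.meshgrid(c[0]+g,c[1]-g); P=f['pose'];fl,cx,cy=K(f)
    q=(np.stack([X,Y,np.full_like(X,.072)],-1)-P[:3,3])@P[:3,:3]
    return cv2.remap(f['img'],(cx+fl*q[...,0]/-q[...,2]).astype('f4'),(cy-fl*q[...,1]/-q[...,2]).astype('f4'),cv2.INTER_CUBIC)
im=rect(c); G=im.mean(2)
from scipy.ndimage import map_coordinates
th=np.radians(np.arange(0,360,1.))
def pol(r0,cc=(0,0)): return map_coordinates(G,[320-(cc[1]+r0*np.sin(th))*10,320+(cc[0]+r0*np.cos(th))*10],order=1)
for r0 in(9,11,13,15,20,22,24):
    v=pol(r0); k=v.reshape(4,90).mean(0); ph=np.degrees(np.angle(np.sum(v*np.exp(-4j*th))))
    print(r0,'dark',(( -ph+180)/4*-1)%90 if 0 else ((ph*-1+180)/-4)%90,'min at',k.argmin(),np.round(k[::10]))
cv2.imwrite('pics/H.png',im)
```

```text
hub [0.57868276 0.06346621 0.072     ]
[0.51520159 0.10814597 0.07      ]
[0.62989279 0.12054517 0.07      ]
[0.64298201 0.01466656 0.07      ]
[0.52709796 0.00168058 0.07      ]
9 dark 62.70533196397048 min at 26 [32. 22. 17. 10. 22. 25. 40. 52. 46.]
11 dark 61.42240014279824 min at 40 [41. 28. 32. 27. 22. 32. 57. 79. 66.]
13 dark 62.979594278864084 min at 12 [56. 33. 36. 37. 37. 38. 70. 92. 88.]
15 dark 62.403196636125514 min at 10 [68. 31. 45. 37. 36. 53. 92. 93. 92.]
20 dark 65.66410307952549 min at 29 [92. 91. 85. 85. 88. 90. 94. 94. 93.]
22 dark 63.976767638225674 min at 19 [93. 86. 76. 78. 77. 96. 94. 95. 95.]
24 dark 63.95522334916237 min at 39 [92. 82. 64. 75. 64. 97. 95. 95. 93.]
```

View pics/H.png

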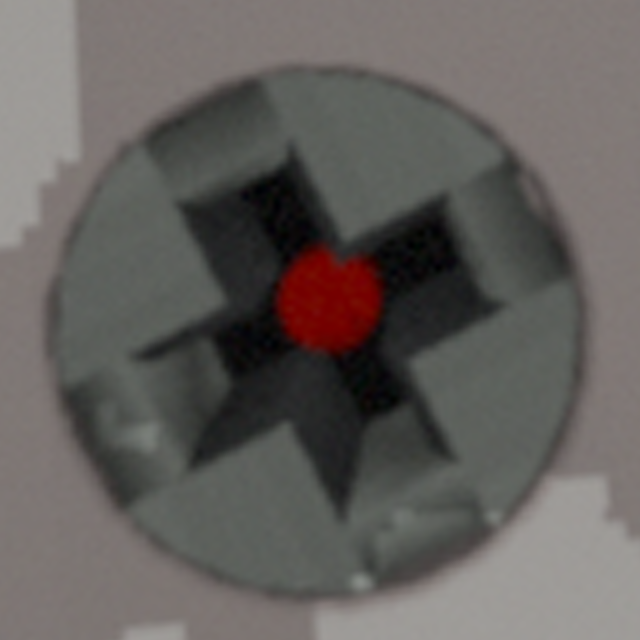

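The rectified patch shows the cross centred at (318,332), so the hub is at about (0.5785, 0.0622), and the slot edges run at about 27.2° in world yaw. Next I'll look at the key.

{"name": "jog_arm", "arguments": {
  "plan": "-25 -5 -30 0 0.6; -60 -11 -55 0 0.6; -100 -19 -60 0 0.6; -140 -26 -60 0 0.6; -180 -34 -60 0 0.6"
}}

```text
time_s: 4.45
eef_pos: [0.5844, -0.1735, 0.3385]
tool_rot: [0.667, 0.745, 0.001, 0.001]
ft_force: [-0.0, -0.5, 0.2]
finger_gap: 0.0512
finger_force: 0.0
```

{"name": "jog_arm", "arguments": {
  "plan": "-40 -8 0 0 1; -80 -15 0 0 1; -106 -20 0 0 1; -106 -20 0 0 1; -106 -20 0 0 1"
}}

```text
time_s: 4.87
eef_pos: [0.5756, -0.2812, 0.3368]
tool_rot: [0.668, 0.744, 0.0, -0.0]
ft_force: [0.1, 0.7, -0.4]
finger_gap: 0.0853
finger_force: 0.0
```

Run:
```python
from h import *
np.set_printoptions(precision=4,suppress=True)
f=snap('wrist','w3'); print(cur(),f['pose'])
cv2.imwrite('pics/W3.png',cv2.resize(f['img'],(800,600),interpolation=cv2.INTER_CUBIC))
```

```text
(array([ 0.5757, -0.2801,  0.3368]), np.float64(1.6788722995868075), array([[-0.1079,  0.9942, -0.0001],
       [ 0.9942,  0.1079,  0.0008],
       [ 0.0008,  0.    , -1.    ]])) [[ 0.9942 -0.1015 -0.0358  0.567 ]
 [ 0.1076  0.9413  0.32   -0.1988]
 [ 0.0013 -0.322   0.9467  0.3063]
 [ 0.      0.      0.      1.    ]]
```

View pics/W3.png

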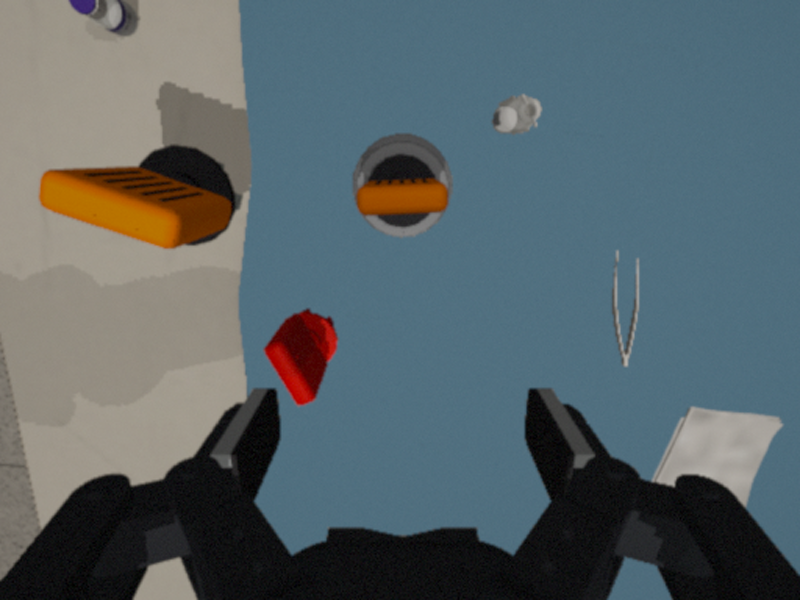

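The wrist view shows the target key in its stand at (402,190). Its handle is nearly parallel to the image horizontal, with the top face at about x 357–448, y 185–214. The large orange and red look-alikes are to the left.

Run:
```python
from h import *
np.set_printoptions(precision=4,suppress=True)
f=load('w3');s=1.5625
im=f['img'].astype(int); m=((im[...,2]>120)&(im[...,1]>50)&(im[...,0]<60)).astype('u1'); m[:, :190]=0;m[:,330:]=0; m[:100]=0
ys,xs=np.nonzero(m); print(xs.min(),xs.max(),ys.min(),ys.max(),len(xs))
# lower boundary and rows per column
for x in range(xs.min()+2,xs.max()-1,6): c=np.nonzero(m[:,x])[0]; print(x,c.min(),c.max(),end='; ')
xx=np.arange(xs.min()+5,xs.max()-4); lo=np.array([np.nonzero(m[:,x])[0].max() for x in xx])+.5
k=np.polyfit(xx,lo,1); 
a,b=[atz(f,x,np.polyval(k,x),.097) for x in(xs.min()-.5,xs.max()+.5)]
print('\nedge -y of top',a,b,'len',np.linalg.norm(b-a),'yaw',np.degrees(np.arctan2(*(b-a)[1::-1])))
d=(b-a)/np.linalg.norm(b-a); n=np.array([-d[1],d[0],0]); print('centre from edge',(a+b)/2+n*.007)
print('top c',atz(f,402.5/s,199.5/s,.097))
for u,v in((402,185),):
  print('stand', [atz(f,p[0]/s,p[1]/s,.042) for p in((353,185),(451,185),(402,134),(402,236))])
```

```text
199 285 117 256 951Traceback (most recent call last):
  File "<stdin>", line 7, in <module>
    return umr_minimum(a, axis, None, out, keepdims, initial, where)
ValueError: zero-size array to reduction operation minimum which has no identity
```

Run:
```python
from h import *
np.set_printoptions(precision=4,suppress=True)
f=load('w3');s=1.5625
im=f['img'].astype(int); m=((im[...,2]>120)&(im[...,1]>50)&(im[...,0]<60)).astype('u1'); m[:, :220]=0;m[:,300:]=0; m[:100]=0;m[150:]=0
ys,xs=np.nonzero(m); print(xs.min(),xs.max(),ys.min(),ys.max(),len(xs))
xx=np.arange(xs.min()+5,xs.max()-4); lo=np.array([np.nonzero(m[:,x])[0].max() for x in xx])+.5
print(lo[::6],[np.nonzero(m[:,x])[0].min() for x in xx[::6]])
k=np.polyfit(xx,lo,1)
a,b=[atz(f,x,np.polyval(k,x),.097) for x in(xs.min()-.5,xs.max()+.5)]
print('edge -y of top',a,b,'len',np.linalg.norm(b-a),'yaw',np.degrees(np.arctan2(*(b-a)[1::-1])))
d=(b-a)/np.linalg.norm(b-a); n=np.array([-d[1],d[0],0]); print('centre from edge',(a+b)/2+n*.007)
print('top c',atz(f,402.5/s,199.5/s,.097))
print('stand', [atz(f,p[0]/s,p[1]/s,.042) for p in((353,185),(451,185),(402,134),(402,236))])
```

```text
229 285 117 136 949
[136.5 135.5 135.5 135.5 135.5 134.5 134.5 134.5] [np.int64(119), np.int64(119), np.int64(119), np.int64(119), np.int64(119), np.int64(118), np.int64(118), np.int64(118)]
edge -y of top [ 0.5487 -0.2266  0.097 ] [ 0.5909 -0.2203  0.097 ] len 0.04266259359186106 yaw 8.509192557373376
centre from edge [ 0.5688 -0.2165  0.097 ]
top c [ 0.5697 -0.218   0.097 ]
stand [array([ 0.5403, -0.2178,  0.042 ]), array([ 0.5981, -0.2116,  0.042 ]), array([ 0.5661, -0.1867,  0.042 ]), array([ 0.5725, -0.2449,  0.042 ])]
```

Run:
```python
from h import *
to([.569,-.2165,.30],188.5,1)
```

```text
rows 5 end [ 22.8   0.1  13.1 -33. ] 1
rows 5 end [ 19.1  12.5  13.1 -33. ] 1
rows 4 end [  7.4  16.7  10.5 -26.4] 1
```

{"name": "jog_arm", "arguments": {
  "plan": "5 0 3 -6.6 1; 9 0 5 -13.2 1; 14 0 8 -19.8 1; 18 0 10 -26.4 1; 23 0 13 -33 1"
}}

```text
time_s: 5.33
eef_pos: [0.5736, -0.2556, 0.324]
tool_rot: [0.425, 0.905, 0.0, 0.0]
ft_force: [0.1, 0.9, -0.2]
finger_gap: 0.0857
finger_force: 0.0
```

{"name": "jog_arm", "arguments": {
  "plan": "4 3 3 -6.6 1; 8 5 5 -13.2 1; 11 7 8 -19.8 1; 15 10 10 -26.4 1; 19 12 13 -33 1"
}}

```text
time_s: 5.75
eef_pos: [0.5709, -0.2332, 0.311]
tool_rot: [0.151, 0.989, 0.0, 0.0]
ft_force: [-0.1, -0.1, 0.5]
finger_gap: 0.0852
finger_force: 0.0
```

{"name": "jog_arm", "arguments": {
  "plan": "2 4 3 -6.6 1; 4 8 5 -13.2 1; 6 12 8 -19.8 1; 7 17 10 -26.4 1; 7 17 10 -26.4 1"
}}

```text
time_s: 6.17
eef_pos: [0.569, -0.2145, 0.3005]
tool_rot: [-0.078, 0.997, 0.001, -0.0]
ft_force: [-0.2, 1.1, 0.8]
finger_gap: 0.0854
finger_force: 0.0
```

Run:
```python
from h import *
np.set_printoptions(precision=4,suppress=True)
f=snap('wrist','w4'); print(cur(),observe()['joints']); to([.569,-.2165,.23],188.5,1)
for q in((.569,-.2165,.097),(.569,-.2165,.042)):print(proj(f,q)*1.5625)
cv2.imwrite('pics/W4.png',cv2.resize(f['img'],(800,600),interpolation=cv2.INTER_CUBIC))
```

```text
(array([ 0.5691, -0.2152,  0.3008]), np.float64(-2.991154664210758), array([[-0.9887, -0.1499, -0.0004],
       [-0.1499,  0.9887,  0.0005],
       [ 0.0004,  0.0006, -1.    ]])) [-0.3617  0.3876 -0.1853  0.9985  0.0004 -0.5121]
rows 2 end [ 0.3 -1.2 70.8  0.1] 1
[397.585  353.3951]
[398.2696 310.9338]
```

View pics/W4.png

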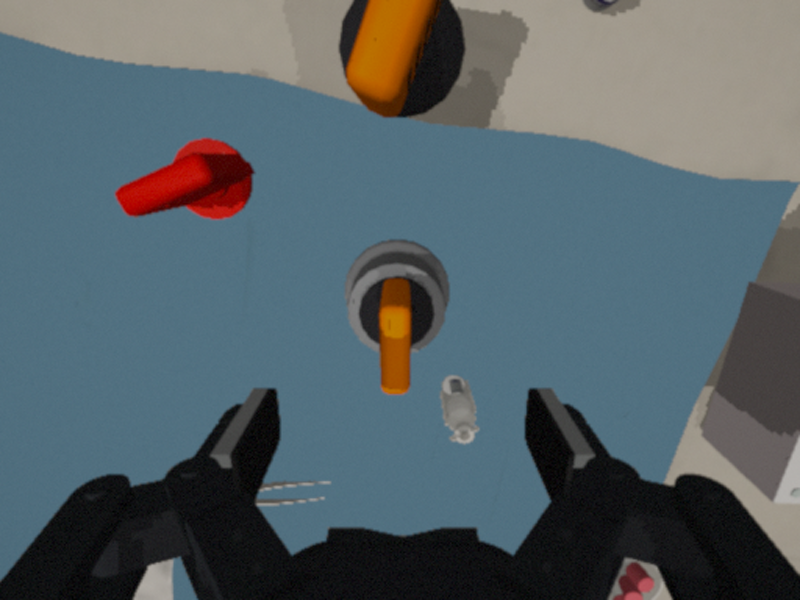

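The handle runs vertically at x≈396, between the fingers, with its far end at v≈393. I'll check that against the prediction.

Run:
```python
from h import *
f=load('w4'); t=np.radians(8.5);d=np.array([np.cos(t),np.sin(t),0])
for c in((.569,-.2165),):
  c=np.array([*c,0])
  for k,z in((.022,.097),(-.022,.097),(-.022,.047),(-.021,.047),(-.028,.042),(.028,.042)): print(k,z,proj(f,c+d*k+[0,0,z])*1.5625)
```

```text
0.022 0.097 [397.31261511 396.93332913]
-0.022 0.097 [397.87854299 306.47395291]
-0.022 0.047 [398.47275067 275.50962521]
-0.021 0.047 [398.46091381 277.31191758]
-0.028 0.042 [398.58969612 262.37777829]
0.028 0.042 [397.97266957 355.98994014]
```

{"name": "jog_arm", "arguments": {
  "plan": "0 -1 30 0 1; 0 -1 55 0 1; 0 -1 70 0 1; 0 -1 71 0 1; 0 -1 71 0 0.6",
  "squeeze": 60
}}

```text
time_s: 6.63
eef_pos: [0.5688, -0.2179, 0.2293]
tool_rot: [-0.074, 0.997, 0.0, -0.001]
ft_force: [-0.5, -0.5, 0.1]
finger_gap: 0.0757
finger_force: 0.0
```

{"name": "jog_arm", "arguments": {
  "plan": "0 0 0 0 0.3; 0 0 0 0 0; 0 0 0 0 0; 0 0 0 0 0; 0 0 0 0 0"
}}

```text
time_s: 7.05
eef_pos: [0.5694, -0.2188, 0.2307]
tool_rot: [-0.074, 0.997, -0.0, 0.001]
ft_force: [-2.5, 0.7, 8.4]
finger_gap: 0.0131
finger_force: 58.2
```

{"name": "jog_arm", "arguments": {
  "plan": "0 0 -15 0 0; 0 0 -40 0 0; 0 0 -70 0 0; 0 0 -95 0 0; 0 0 -105 0 0"
}}

```text
time_s: 7.47
eef_pos: [0.57, -0.2192, 0.3386]
tool_rot: [-0.074, 0.997, -0.001, 0.002]
ft_force: [0.9, -0.4, -0.9]
finger_gap: 0.0136
finger_force: 58.7
```

Run:
```python
from h import *
print(cur()); to([.5785,.0622,.330],207.2,0)
```

```text
(array([ 0.56997815, -0.21922148,  0.33861669]), np.float64(-2.992829804487771), array([[-0.98894603, -0.14820364,  0.00462872],
       [-0.14821339,  0.9889537 , -0.00183653],
       [-0.00430541, -0.00250227, -0.9999876 ]]))
rows 5 end [-35.8 197.9   6.2 -13.3] 0
rows 2 end [-32.2  73.7   2.5  -5.3] 0
```

{"name": "jog_arm", "arguments": {
  "plan": "-7 40 0 -2.7 0; -14 79 0 -5.3 0; -21 119 0 -8 0; -29 158 0 -10.6 0; -36 198 0 -13.3 0"
}}

```text
time_s: 7.88
eef_pos: [0.5748, -0.0161, 0.3339]
tool_rot: [-0.19, 0.982, 0.0, -0.0]
ft_force: [0.3, 0.3, -0.5]
finger_gap: 0.0134
finger_force: 59.1
```

{"name": "jog_arm", "arguments": {
  "plan": "-16 37 0 -3 0; -28 64 0 -5.3 0; -32 74 0 -5.3 0; -32 74 0 -5.3 0; -32 74 0 -5.3 0"
}}

```text
time_s: 8.3
eef_pos: [0.5772, 0.0631, 0.334]
tool_rot: [-0.235, 0.972, -0.0, -0.001]
ft_force: [0.1, -0.1, -2.0]
finger_gap: 0.0134
finger_force: 59.2
```

Run:
```python
from h import *
np.set_printoptions(precision=4,suppress=True)
print(cur(),observe()['ft_force'])
a=snap('scene','a2');b=snap('side','b2');w=snap('wrist','w5')
p=cur()[0]; q=np.array([p[0],p[1],p[2]-.188])
T=[]
for f in(a,b):
  u=proj(f,q).round().astype(int); print(u, proj(f,[.5785,.0622,.072]))
  x0=min(max(u[0]-60,0),512-120);y0=min(max(u[1]-60,0),384-130);print('crop',x0,y0)
  T.append(cv2.resize(f['img'][y0:y0+130,x0:x0+120],None,fx=3.3,fy=4,interpolation=cv2.INTER_CUBIC))
cv2.imwrite('pics/C.png',np.hstack(T))
```

```text
(array([0.5772, 0.0631, 0.334 ]), np.float64(-2.667237170234444), array([[-0.8896, -0.4568, -0.0011],
       [-0.4568,  0.8896, -0.0009],
       [ 0.0014, -0.0003, -1.    ]])) [ 0.1453 -0.1286 -2.0137]
[209 152] [210.3195 181.9993]
crop 149 92
[238 154] [239.2698 178.1208]
crop 178 94
```

View pics/C.png

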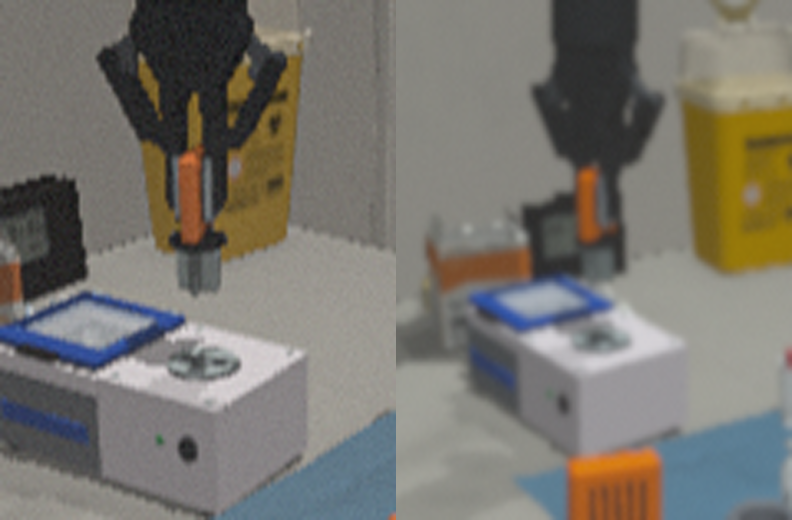

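The view shows the key held upright over the hub, with its shoulder at (198,240) above the hub at (204,361) in the left crop. Both match their predicted positions to within about 1 px. I'll correct the small offset and descend.

{"name": "jog_arm", "arguments": {
  "plan": "-0.8 -1.4 15 0 0; -0.8 -1.4 30 0 0; -0.8 -1.4 38 0 0; -0.8 -1.4 41 0 0; -0.8 -1.4 42 0 0"
}}

```text
time_s: 8.87
eef_pos: [0.5785, 0.0612, 0.2921]
tool_rot: [-0.234, 0.972, 0.0, -0.001]
ft_force: [-0.4, 0.2, -1.1]
finger_gap: 0.0136
finger_force: 59.2
```

{"name": "jog_arm", "arguments": {
  "plan": "0 0 2 0 0; 0 0 4 0 0; 0 0 6 0 0; 0 0 8 0 0; 0 0 8 0 0"
}}

```text
time_s: 9.28
eef_pos: [0.5787, 0.0622, 0.2846]
tool_rot: [-0.235, 0.972, 0.0, -0.0]
ft_force: [-0.0, -0.2, -2.1]
finger_gap: 0.0133
finger_force: 59.2
```

{"name": "jog_arm", "arguments": {
  "plan": "0 0 2 0 0; 0 0 4 0 0; 0 0 6 0 0; 0 0 8 0 0; 0 0 8 0 0"
}}

```text
time_s: 9.7
eef_pos: [0.5786, 0.0621, 0.2762]
tool_rot: [-0.235, 0.972, 0.0, -0.0]
ft_force: [-0.7, 0.0, -2.2]
finger_gap: 0.0134
finger_force: 59.2
```

Inside the slots without any load. I'll keep going to the plunger and shoulder.

{"name": "jog_arm", "arguments": {
  "plan": "0 0 3 0 0; 0 0 6 0 0; 0 0 9 0 0; 0 0 12 0 0; 0 0 12 0 0"
}}

```text
time_s: 10.12
eef_pos: [0.5789, 0.0621, 0.2646]
tool_rot: [-0.235, 0.972, 0.0, 0.0]
ft_force: [-1.3, -0.1, 3.5]
finger_gap: 0.0134
finger_force: 59.9
```

{"name": "jog_arm", "arguments": {
  "plan": "0 0 1 0 0; 0 0 2 0 0; 0 0 3 0 0; 0 0 4 0 0; 0 0 4 0 0"
}}

```text
time_s: 10.53
eef_pos: [0.5789, 0.0621, 0.2609]
tool_rot: [-0.235, 0.972, -0.0, 0.0]
ft_force: [-0.5, -0.3, 3.8]
finger_gap: 0.0132
finger_force: 60.1
```

{"name": "jog_arm", "arguments": {
  "plan": "0 0 0.7 0 0; 0 0 1.4 0 0; 0 0 2 0 0; 0 0 2 0 0; 0 0 2 0 0"
}}

```text
time_s: 10.95
eef_pos: [0.5788, 0.0621, 0.2606]
tool_rot: [-0.235, 0.972, -0.0, 0.001]
ft_force: [-6.2, -0.9, 17.1]
finger_gap: 0.0132
finger_force: 62.2
```

Run:
```python
from h import *
a=snap('scene','a3');b=snap('side','b3')
T=[cv2.resize(f['img'][y:y+110,x:x+80],None,fx=5,fy=5,interpolation=cv2.INTER_CUBIC) for f,x,y in((a,170,110),(b,205,105))]
cv2.imwrite('pics/D.png',np.hstack(T)); s=observe(); print(s['eef_pos'],s['ft_force'],s['torque'],s['finger_gap'])
```

```text
[0.5788494  0.06211947 0.26061463] [-6.12186915 -0.47194437 18.38308137] [-0.06652659  1.40991229  0.05708787] 0.01352351136577949
```

View pics/D.png

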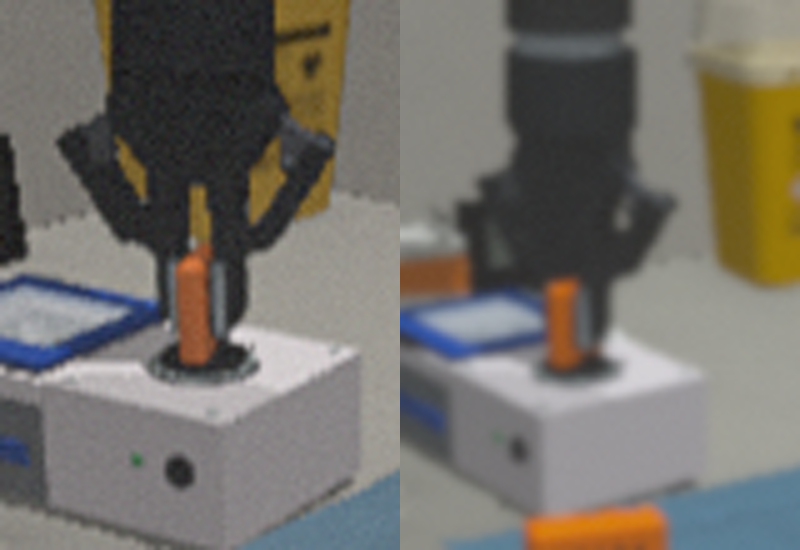

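The black shoulder sits flush on the hub at (205,362), the key is upright, the lid is shut, and the arm presses with about 18 N against a hard stop. I'm handing the job in.

```bash
python3 -c "
from bench import r
print(r.finish_job())"
```

```text
the job is handed in; nothing more can be done
None
```

I shut the lid first, then slid the drive key into the socket until its shoulder sat flush on the hub. I handed the job in at about 11 s with the arm still gripping the key and pressing it down with about 18 N. The result of the judging was not shown.

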